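# Start the night-feed warmer and snap the hood on the bottle

## Robot

A 6-joint arm with a two-finger parallel gripper is mounted at the origin on the work surface. World frame = base frame: x ahead of the robot, y to its left, z up, the work surface at z = 0. Lengths are in m, angles in rad, forces in N, time in s.
With the tool pointing down it reaches from about 0.375 to 0.975 m from the base axis. Payload 3.8 kg.
Tool frame: the origin (TCP) lies midway between the tips of the shut fingers; the grasp point (between the pads) lies 19 mm behind it (bot.grip_point_offset is the z of the grasp point in the tool frame, in m); z points along the fingers, y is the line along which they close (so a half turn about z gives the same grasp; the last joint's range is limited). The gripper opens to 85 mm and grips with 20 to 120 N. Pads are 22 mm wide; open, the fingers measure 114 mm over their backs; the gripper's body (76 mm by 85 mm) begins 54 mm behind the grasp point. The pads swing forward as they close: fully open they stand 13 mm farther back than shut.
Start: joints at [-1.231, 0.264, 1.604, -0, 1.274, -0.037], TCP at [0.248, -0.628, 0.231] pointing down, gripper open.
Joint ranges: [-2.63, 2.63], [-0.94, 2.18], [0.31, 2.57], [-1.31, 4.45], [0, 2.66], [-2.55, 2.55]. Speed limits (rad/s): [2.57, 2.57, 3.14, 3.14, 3.14, 3.14].

## Interface

Orientations are given as a rotation vector (axis times angle).
In Python, from workcell import sensors, optics, order, bot gives the robot as it stands.
- The arm moves only by the tool play_rows, never from a script. Its argument "commands" is a list of rows, each a list of 6 numbers: the shift along the tool's x, y, z in cm, then the turn, a rotation vector about the tool's x, y, z in rad. In form: [[dx, dy, dz, wx, wy, wz], ...]. A call has 1 to 5 rows; each row shifts and turns the commanded pose from where the row before left it, along the tool's axes as they then stand; what a row does not reach is not made up. A row lasts 1/12 s, in which the tool goes at most 41.7 mm and 7.16 degrees, less where a joint would pass 70% of its speed; a pose out of reach is approached as far as the arm can. A call with a gripper value outside its range is refused whole. "grip" is the closure, from 0 (fully open) to 1 (shut), set as the call begins (left out, the last holds). The fingers move at their own pace and stop on an object; "force" is the grip in N (left out, the last holds). Time passes only in rows, so rows that do not move let the fingers close. It gives the time, the measured TCP pose, the force, the opening and the grip force at its end, in the units of the state.
- sensors.read_state(): the state, without advancing time (a new reading comes with each control period).
- optics.read_camera(name): name is "scene" or "side" or "wrist"; returns the picture (384x512x3 uint8, red, green, blue); there is no depth.
- optics.camera_info(name): a dict with "mtx" (3x3 intrinsics, pixels), "R" (3x3) and "t" (3): a world point X has camera coordinates R X + t. Camera axes: x right, y down, z forward; pixel columns grow to the right and rows downward; lengths in m; the calibration is good to about 2 mm. A picture is of the moment at which its call begins: read the wrist's pose just before it. camera_info takes no time and is no camera call; for the wrist camera it gives the pose at the moment of the call.
- order.finish_job(): hands the job in; it is judged then, once.
The state is a dict: "time": time; "q": joint angles; "joint_vel": joint speeds; "joint_torque": joint torques, N m; "tool_pos": TCP position; "tcp_rot": TCP orientation; "wrist_force": force on the tool from outside, world axes, zero at the start; "torque": the same for the moment, N m; "width": opening from 0.0 (shut) to 1.0 (fully open); "grip_force": force on a finger pad.
Only numpy, scipy, OpenCV 4.12 (cv2) and the standard library are available. Lean on these libraries where they do the work, as an engineer would, in place of code of your own. Each camera call takes 0.05 s, during which the arm holds its last target. There are 200 camera calls.

## Task

Get the night bottle ready: on the bottle warmer press the orange power key, then the blue milk key, then the green start key, one at a time and each fully down. Then take the lilac hood, set it over the teat of the bottle standing in the warmer and press it straight down until it clicks over the ring, keeping on pushing past the click until its rim sits flush on the ring's ledge. Finish with your hand still pressing the hood firmly down (do not let go of it), and leave all the other things on the nightstand where they are.

Things in the scene. Friction and masses are not known exactly. Their poses are not given: they have to be found in the camera images.
- warmer: White bottle warmer, fixed; the bottle stands upright in it and cannot be moved. Origin on the table, on the axis of the bottle and of the round tub (120 mm across, 112 mm high). Its own -x points from the tub to the control console, a box 142 mm wide along y that reaches to 140 mm from the axis.
- deck (a point): Point on the console's flat dark deck under the middle key, 66 mm above the table and 108 mm from the tub's axis. Three keys stand in a row along the warmer's y; looking from the console towards the tub, left to right: orange power (y +38 mm), blue milk (0), green start (-38 mm).
- key_power (a joint): Travel of the orange power key, m: 0 up, 0.004 fully down; it springs back. Counts as pressed from 0.003.
- key_power_top (a point): Centre of the top of the orange power key, a round key 22 mm across standing 6 mm above the deck; pressed straight down; fully down at about 4 N.
- key_milk (a joint): Travel of the blue milk key, like that of the power key.
- key_milk_top (a point): Centre of the top of the blue milk key, same size and spring as the power key.
- key_start (a joint): Travel of the green start key, like that of the power key.
- key_start_top (a point): Centre of the top of the green start key, same size and spring as the power key.
- ledge: Upward-facing ledge of the lilac screw ring on the bottle, 55 mm across, fixed. Origin: centre of its top face, on the bottle's axis, 163 mm above the table; z up. Above it rises the ring's barrel, 42 mm across and 14 mm tall, then a chamfer that narrows it to 32 mm over the next 5 mm, then the teat, at most 31 mm across.
- bead_mid (a point): Centre of the springy snap bead around the ring's barrel, on the axis, 10.5 mm above the ledge. At rest the bead stands out to 48 mm across; it gives way inwards and springs back.
- teat_tip (a point): Tip of the sand-coloured teat, on the axis, 52 mm above the ledge, 215 mm above the table.
- hood_mid (a point): Centre, half-way up (30 mm above the rim, on the axis), of the lilac teat hood: a light round cup 54 mm across and 60 mm tall, standing mouth down on the table at the start; its z axis points from rim to top. Its sides are straight up to 47 mm above the rim. Fully home on the bottle this point is 30 mm above the ledge's top face.
- hood: Rim of the same hood: origin at the centre of its mouth. The mouth is 44.4 mm wide over the lowest 4 mm, a lip that must snap over the bead. It meets the bead with the rim about 15 mm above the ledge; the push peaks at 8 to 13 N near 12 mm, drops away to nothing near 7 mm (the click), the bead pulls the hood down to about 3 mm, and from there it must be pushed on to the ledge.
- hood_top (a point): Centre of the hood's closed flat top, 60 mm above its rim. The hood may be pushed home in the grip or by this top. Once its rim is on the ledge the push rises again; hold it there at the end with some 5 to 20 N.
- owl: Bystander: white ceramic owl night light, about 100 mm across and 140 mm tall, with a yellow button on its belly; origin at the centre of its underside.
- aspirator: Bystander: blue nasal aspirator bulb lying on its side, about 96 mm long and 49 mm thick; origin on the table under its bulb.
- teether: Bystander: flat yellow star-shaped teether of hard silicone, about 86 mm across and 14 mm thick; origin at the centre of its underside.
- pacifier_case: Bystander: closed round white pacifier case, 68 mm across and 47 mm tall, with a mint strap; origin at the centre of its underside.
- thermometer: Bystander: white digital thermometer, 130 mm long, 20 mm wide and 12 mm thick, lying flat; origin under its middle.
- saline: Bystander: small saline dropper bottle with a blue tip, 32 mm across and 80 mm tall, standing; origin at the centre of its underside.

How it is judged:
By the outcome, as a careful person would: the job done as asked, in the order asked, and still so for the second after the job is handed in, while the arm keeps its last pose, push and grip.
It also fails if it takes over 72 s, if anything falls off the work surface, if the arm or the gripper's body presses on something with over 40 N, if the wrist force passes 120 N, or if a joint passes its speed limit or range.

## Working session

There is one attempt and no reset: what is moved stays moved. The work goes in short steps, Python scripts to look and compute and a tool call to move; the robot and the scene stay as the last step left them, time stands still between calls to the robot, and variables do not carry over. Pictures are saved under pics/ and viewed, at most 10 in all, crops included, and the job is handed in when it is done.

Besides the shell and the picture viewer there is one more tool, called after "Request:" in YAML: its name, and indented under it one key for each argument. play_rows: Moves the arm, as the interface text tells. Its arguments: {"type":"object","properties":{"commands":{"type":"array","items":{"type":"array","items":{"type":"number"}}},"grip":{"type":"number"},"force":{"type":"number"}},"required":["commands"]}

```bash
mkdir -p pics
cat > h.py <<'E'
import numpy as np,cv2
from workcell import sensors,optics,order,bot
from scipy.spatial.transform import Rotation as Ro
def ray(ci,uv):
    d=ci["R"].T@np.linalg.inv(ci["mtx"])@np.array([uv[0],uv[1],1.]); return -ci["R"].T@ci["t"],d/np.linalg.norm(d)
def onz(ci,uv,z):
    o,d=ray(ci,uv); return o+d*(z-o[2])/d[2]
def tri(rs):
    A=sum(np.eye(3)-np.outer(d,d) for o,d in rs); b=sum((np.eye(3)-np.outer(d,d))@o for o,d in rs); return np.linalg.solve(A,b)
def proj(ci,X):
    p=ci["mtx"]@(ci["R"]@np.array(X)+ci["t"]); return p[:2]/p[2]
def snap(n):
    ci={k:np.array(v) for k,v in optics.camera_info(n).items() if k in("mtx","R","t")}; return ci,np.array(optics.read_camera(n))
E
python3 - <<'E'
from h import *
for n in("scene","side","wrist"):
    ci,im=snap(n); np.savez("pics/"+n,im=im,**ci); cv2.imwrite(f"pics/{n}0.png",im[:,:,::-1]); print(n,-ci["R"].T@ci["t"])
a=np.hstack([cv2.imread(f"pics/{n}0.png") for n in("scene","side")]); 
print(sensors.read_state())
E
```

```text
scene [ 1.167654   -0.79659546  0.94614215]
side [ 0.38899376 -0.7469782   0.77812981]
wrist [ 0.3212313  -0.59795582  0.37236056]
{'time': 0.15, 'q': array([-1.23093684e+00,  2.64562463e-01,  1.60510384e+00, -2.78768593e-05,
        1.27371546e+00, -3.68852691e-02]), 'joint_vel': array([-0.00105574, -0.00354568, -0.00495346, -0.00116507, -0.00226919,
       -0.00018887]), 'joint_torque': array([ 5.37333635e-04, -5.15906096e+01, -3.67959273e+01, -9.52728533e-05,
        8.03635659e-03, -4.26502788e-05]), 'tool_pos': array([ 0.24813047, -0.62710109,  0.23023641]), 'tcp_rot': array([-3.08428308e+00, -5.87977803e-01,  4.65220759e-04]), 'wrist_force': array([-0.75583643, -0.90507283, -0.41341473]), 'torque': array([-0.00168893,  0.05576479,  0.0182143 ]), 'grip_force': 0.0, 'width': 0.9961749783395498}
```

View pics/scene0.png

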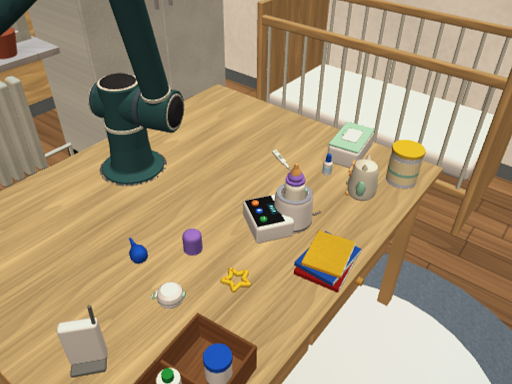

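View pics/side0.png

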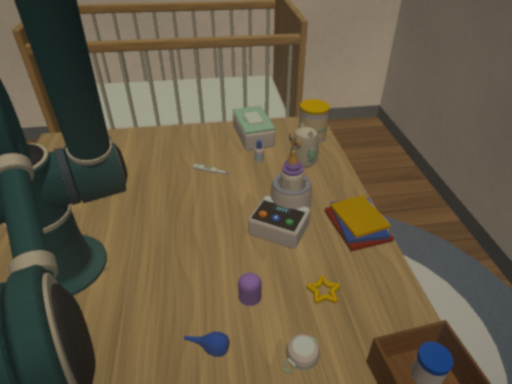

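Both views show the hood at scene (192,241) and side (250,289). The warmer keys are near scene (263,210) and side (275,217), and the teat is near scene (296,170) and side (296,155). Next I'll measure by colour masks.

```bash
cat >> h.py <<'E'
def blobs(im,lo,hi,box,amin=4):
    h=cv2.cvtColor(im,cv2.COLOR_RGB2HSV); m=cv2.inRange(h,np.array(lo),np.array(hi)); x0,y0,x1,y1=box
    k=np.zeros_like(m); k[y0:y1,x0:x1]=m[y0:y1,x0:x1]
    n,l,s,c=cv2.connectedComponentsWithStats(k)
    return sorted([(int(s[i,4]),c[i].round(2),s[i,:4].tolist()) for i in range(1,n) if s[i,4]>=amin],key=lambda t:-t[0]),k
E
python3 - <<'E'
from h import *
D={n:dict(np.load(f"pics/{n}.npz")) for n in("scene","side")}
kb={"scene":(245,190,290,232),"side":(250,200,305,235)}
hb={"scene":(178,222,208,260),"side":(232,268,268,310)}
rb={"scene":(278,160,312,200),"side":(275,135,310,190)}
for nm,lo,hi,bx in(("or",(5,150,130),(18,255,255),kb),("bl",(95,150,130),(118,255,255),kb),("gr",(45,120,90),(80,255,255),kb),("hood",(125,60,40),(150,255,255),hb),("ring",(125,50,40),(155,255,255),rb)):
    r=[]
    for n in D:
        b,_=blobs(D[n]["im"],lo,hi,bx[n]); print(nm,n,b[:3])
        if b:r.append(ray(D[n],b[0][1]))
    if len(r)==2: print("  tri",tri(r).round(4))
a=[cv2.resize(D[n]["im"][y0:y1,x0:x1],None,fx=f,fy=f,interpolation=cv2.INTER_CUBIC)[:560] for n,(x0,y0,x1,y1),f in(("scene",(240,155,330,245),4),("side",(240,130,330,250),4))]
H=max(i.shape[0] for i in a); a=[np.pad(i,((0,H-i.shape[0]),(0,0),(0,0))) for i in a]
cv2.imwrite("pics/c1.png",np.hstack(a)[:,:,::-1])
E
```

```text
or scene [(33, array([254.85, 202.48]), [252, 200, 7, 6])]
or side [(26, array([262.5, 213. ]), [260, 211, 6, 5])]
  tri [0.5161 0.0423 0.0724]
bl scene [(19, array([259.11, 210.37]), [256, 208, 7, 5])]
bl side []
gr scene [(27, array([263.  , 218.59]), [260, 216, 7, 6])]
gr side [(10, array([289.8, 221.9]), [286, 219, 7, 5])]
  tri [ 0.5806 -0.0022  0.0733]
hood scene [(423, array([191.88, 241.49]), [183, 229, 19, 26])]
hood side [(520, array([249.32, 288.23]), [239, 274, 21, 31])]
  tri [ 0.4536 -0.1647  0.0299]
ring scene [(189, array([294.86, 179.77]), [286, 172, 19, 15])]
ring side [(184, array([292.42, 168.71]), [283, 162, 20, 13])]
  tri [0.6074 0.1105 0.16  ]
```

View pics/c1.png

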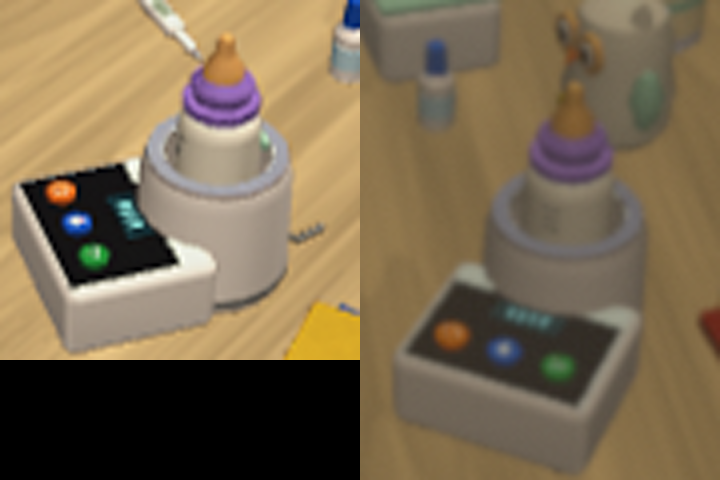

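The crops show orange, blue and green keys in a row on the deck, the lilac ring and the tan teat. The triangulated key spacing of 78 mm against the given 76 mm agrees, so the measurements are good. Next I'll work out the camera mount and plan the approach.

```bash
cat >> h.py <<'E'
def plan(goal,yaw,n,p=None,yaw0=None):
    """rows from measured (or given) pose to goal; tool down, tool x at yaw (deg)"""
    s=sensors.read_state(); R0=Ro.from_rotvec(s["tcp_rot"])
    if yaw0 is not None: R0=down(yaw0)
    p=s["tool_pos"] if p is None else np.array(p)
    dR=(R0.inv()*down(yaw)).as_rotvec()/n; d=(np.array(goal)-p)/n; R=R0; out=[]
    for i in range(n):
        out.append([round(float(v),2) for v in R.inv().apply(d)*100]+[round(float(v),3) for v in dR]); R=R*Ro.from_rotvec(dR)
    print("dist/row mm",(np.linalg.norm(d)*1e3).round(1),"turn deg",np.degrees(np.linalg.norm(dR)).round(2))
    for i in range(0,n,5): print(out[i:i+5])
def down(yaw): return Ro.from_euler("z",yaw,degrees=True)*Ro.from_euler("x",180,degrees=True)
E
python3 - <<'E'
from h import *
w=dict(np.load("pics/wrist.npz")); s=sensors.read_state(); R=Ro.from_rotvec(s["tcp_rot"]).as_matrix()
print("cam in tool",R.T@(-w["R"].T@w["t"]-s["tool_pos"]),"axes",(w["R"]@R).round(3),w["mtx"])
plan([0.50,0.0,0.26],145,19)
E
```

```text
cam in tool [ 0.07870208 -0.00046136 -0.14212045] axes [[-0.     1.     0.001]
 [-0.953 -0.    -0.302]
 [-0.302 -0.001  0.953]] [[343.14708669   0.         259.72606471]
 [  0.         343.14708669 190.97917268]
 [  0.           0.           1.        ]]
dist/row mm 35.6 turn deg 6.5
[[2.45, -2.58, -0.15, -0.0, -0.0, -0.113], [2.72, -2.29, -0.15, -0.0, -0.0, -0.113], [2.96, -1.97, -0.15, -0.0, -0.0, -0.113], [3.17, -1.62, -0.15, -0.0, -0.0, -0.113], [3.33, -1.25, -0.15, -0.0, -0.0, -0.113]]
[[3.45, -0.86, -0.15, -0.0, -0.0, -0.113], [3.53, -0.47, -0.15, -0.0, -0.0, -0.113], [3.56, -0.07, -0.15, -0.0, -0.0, -0.113], [3.54, 0.34, -0.16, -0.0, -0.0, -0.113], [3.48, 0.73, -0.16, -0.0, -0.0, -0.113]]
[[3.37, 1.12, -0.16, -0.0, -0.0, -0.113], [3.23, 1.5, -0.16, -0.0, -0.0, -0.113], [3.04, 1.85, -0.16, -0.0, -0.0, -0.113], [2.81, 2.19, -0.16, -0.0, -0.0, -0.113], [2.54, 2.49, -0.16, -0.0, -0.0, -0.113]]
[[2.24, 2.76, -0.16, -0.0, -0.0, -0.113], [1.92, 3.0, -0.16, -0.0, -0.0, -0.113], [1.57, 3.19, -0.16, -0.0, -0.0, -0.113], [1.19, 3.35, -0.16, -0.0, -0.0, -0.113]]
```

Run:
```python
from h import *
plan([0.57,0.03,0.285],145,20)
```

```text
dist/row mm 36.7 turn deg 6.17
[[2.71, -2.46, -0.27, -0.0, -0.0, -0.108], [2.95, -2.16, -0.27, -0.0, -0.0, -0.108], [3.17, -1.83, -0.27, -0.0, -0.0, -0.108], [3.35, -1.48, -0.27, -0.0, -0.0, -0.108], [3.49, -1.11, -0.27, -0.0, -0.0, -0.108]]
[[3.59, -0.73, -0.27, -0.0, -0.0, -0.108], [3.64, -0.34, -0.27, -0.0, -0.0, -0.108], [3.66, 0.06, -0.27, -0.0, -0.0, -0.108], [3.63, 0.45, -0.27, -0.0, -0.0, -0.108], [3.56, 0.84, -0.27, -0.0, -0.0, -0.108]]
[[3.45, 1.21, -0.27, -0.0, -0.0, -0.108], [3.3, 1.58, -0.27, -0.0, -0.0, -0.108], [3.11, 1.92, -0.27, -0.0, -0.0, -0.108], [2.89, 2.25, -0.27, -0.0, -0.0, -0.108], [2.63, 2.54, -0.27, -0.0, -0.0, -0.108]]
[[2.34, 2.81, -0.27, -0.0, -0.0, -0.108], [2.02, 3.05, -0.27, -0.0, -0.0, -0.108], [1.68, 3.25, -0.27, -0.0, -0.0, -0.108], [1.33, 3.41, -0.27, -0.0, -0.0, -0.108], [0.95, 3.53, -0.27, -0.0, -0.0, -0.108]]
```

Request:
play_rows:
  commands:
    - [2.71,-2.46,-0.27,0,0,-0.108]
    - [2.95,-2.16,-0.27,0,0,-0.108]
    - [3.17,-1.83,-0.27,0,0,-0.108]
    - [3.35,-1.48,-0.27,0,0,-0.108]
    - [3.49,-1.11,-0.27,0,0,-0.108]
  grip: 1
  force: 40

```text
time: 0.57
tool_pos: [0.3289, -0.4615, 0.2443]
tcp_rot: [-2.813, -1.396, -0.0]
wrist_force: [0.7, -0.0, -0.4]
width: 0.299
grip_force: 0.0
```

Request:
play_rows:
  commands:
    - [3.59,-0.73,-0.27,0,0,-0.108]
    - [3.64,-0.34,-0.27,0,0,-0.108]
    - [3.66,0.06,-0.27,0,0,-0.108]
    - [3.63,0.45,-0.27,0,0,-0.108]
    - [3.56,0.84,-0.27,0,0,-0.108]

```text
time: 0.98
tool_pos: [0.4091, -0.297, 0.2582]
tcp_rot: [-2.339, -2.097, -0.0]
wrist_force: [0.6, 0.5, 0.2]
width: 0.001
grip_force: 0.0
```

Request:
play_rows:
  commands:
    - [3.45,1.21,-0.27,0,0,-0.108]
    - [3.3,1.58,-0.27,0,0,-0.108]
    - [3.11,1.92,-0.27,0,0,-0.108]
    - [2.89,2.25,-0.27,0,0,-0.108]
    - [2.63,2.54,-0.27,0,0,-0.108]

```text
time: 1.4
tool_pos: [0.4889, -0.1324, 0.2718]
tcp_rot: [1.695, 2.645, -0.0]
wrist_force: [1.0, -0.6, 0.4]
width: 0.0
grip_force: 0.0
```

Request:
play_rows:
  commands:
    - [2.34,2.81,-0.27,0,0,-0.108]
    - [2.02,3.05,-0.27,0,0,-0.108]
    - [1.68,3.25,-0.27,0,0,-0.108]
    - [1.33,3.41,-0.27,0,0,-0.108]
    - [0.95,3.53,-0.27,0,0,-0.108]

```text
time: 1.82
tool_pos: [0.5685, 0.0323, 0.2852]
tcp_rot: [-0.927, -3.001, 0.0]
wrist_force: [1.1, 0.3, -0.5]
width: 0.004
grip_force: 0.0
```

Request:
play_rows:
  commands:
    - [0,0,0,0,0,0]
    - [0,0,0,0,0,0]

```text
time: 1.98
tool_pos: [0.5686, 0.0322, 0.2849]
tcp_rot: [-0.931, -3.0, 0.001]
wrist_force: [-0.2, -1.0, 0.4]
width: 0.001
grip_force: 0.0
```

Run:
```python
from h import *
ci,im=snap("wrist"); np.savez("pics/w1",im=im,**ci); cv2.imwrite("pics/w1.png",im[:,:,::-1])
s=sensors.read_state(); print(s["time"],s["tool_pos"],s["tcp_rot"],s["q"])
for nm,lo,hi in(("or",(5,150,100),(18,255,255)),("bl",(100,150,80),(125,255,255)),("gr",(45,120,50),(80,255,255)),("lil",(125,50,40),(155,255,255))):
    print(nm,blobs(im,lo,hi,(0,0,512,384),20)[0][:3])
print([proj(ci,x).round(0) for x in([.516,.042,.072],[.58,-.002,.072],[.608,.11,.163],[.608,.11,.215])])
```

```text
2.0333 [0.56802462 0.03094106 0.28471796] [-9.33997209e-01 -2.99845544e+00  1.44365652e-03] [ 1.09721003e-02  3.50633513e-02  1.76686506e+00 -5.70372952e-04
  1.34093424e+00 -9.55759933e-01]
or [(241, array([240.59, 109.78]), [230, 99, 22, 23]), (28, array([240.07, 110.07]), [238, 107, 6, 7])]
bl [(461, array([387.05, 239.1 ]), [369, 221, 43, 48]), (396, array([311.78, 265.68]), [295, 243, 48, 41]), (268, array([241.97, 146.87]), [231, 137, 22, 21])]
gr [(237, array([243.14, 181.89]), [233, 172, 21, 21])]
lil [(2573, array([ 68.76, 163.96]), [36, 139, 67, 52]), (2516, array([366.28, 159.74]), [336, 129, 73, 71])]
[array([237., 112.]), array([239., 185.]), array([367., 169.]), array([391., 188.])]
```

View pics/w1.png

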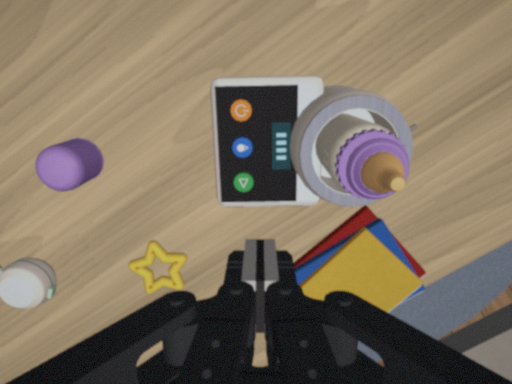

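The wrist view shows orange (241,110), blue (242,147), green (243,182), the teat tip at about (398,184), and the hood at (69,164). Next I'll triangulate these against the fixed cameras.

Run:
```python
from h import *
D={n:dict(np.load(f"pics/{n}.npz")) for n in("scene","side","w1")}
sc,sd,w=D["scene"],D["side"],D["w1"]
P=dict(power=[(254.85,202.48),(262.5,213),(240.6,109.9)],milk=[(259.1,210.4),(276,217.5),(242,146.9)],start=[(263,218.6),(289.8,221.5),(243.1,181.9)])
for k,(a,b,c) in P.items(): print(k,tri([ray(sc,a),ray(sd,b),ray(w,c)]).round(4),"wrist on .072",onz(w,c,.072).round(4),"sc+w",tri([ray(sc,a),ray(w,c)]).round(4))
# teat tip by brown mask
for n,bx in(("scene",(285,155,310,180)),("side",(285,140,310,175)),("w1",(350,140,410,200))):
    b,k=blobs(D[n]["im"],(8,90,60),(24,255,255),bx,5); print(n,b[:2])
print("tip wrist",onz(w,(398,184),.215))
b,k=blobs(w["im"],(125,50,40),(155,255,255),(330,120,415,205)); c=max(cv2.findContours(k,0,2)[0],key=len); print("ring ellipse",cv2.fitEllipse(cv2.convexHull(c)))
print("ring ctr .160",onz(w,cv2.fitEllipse(cv2.convexHull(c))[0],.160))
print("hood sc/sd/w",tri([ray(sc,(191.88,241.49)),ray(sd,(249.32,288.23)),ray(w,(68.76,163.96))]).round(4))
plan([0.517,0.042,0.10],145,6)
```

```text
power [0.516  0.0448 0.0704] wrist on .072 [0.5166 0.0459 0.072 ] sc+w [0.5156 0.0449 0.0698]
milk [0.5481 0.0239 0.0695] wrist on .072 [0.5481 0.0252 0.072 ] sc+w [0.5475 0.0242 0.0695]
start [0.5801 0.0023 0.07  ] wrist on .072 [0.5797 0.0042 0.072 ] sc+w [0.579  0.0028 0.0697]
scene [(493, array([298.03, 164.99]), [285, 155, 25, 25])]
side [(283, array([291.4 , 151.07]), [285, 140, 16, 25]), (49, array([306.39, 170.59]), [303, 167, 7, 8])]
w1 [(1345, array([383.1 , 172.79]), [362, 153, 43, 39])]
tip wrist [0.60779921 0.11486166 0.215     ]
ring ellipse ((372.0658264160156, 164.07733154296875), (69.26182556152344, 74.25775909423828), 63.19146728515625)
ring ctr .160 [0.60763524 0.11541365 0.16      ]
hood sc/sd/w [ 0.4531 -0.1634  0.0283]
dist/row mm 32.0 turn deg 0.07
[[0.8, -0.33, 3.08, -0.0, -0.0, 0.001], [0.8, -0.33, 3.08, -0.0, -0.0, 0.001], [0.8, -0.33, 3.08, -0.0, -0.0, 0.001], [0.8, -0.33, 3.08, -0.0, -0.0, 0.001], [0.8, -0.33, 3.08, -0.0, -0.0, 0.001]]
[[0.8, -0.34, 3.08, -0.0, -0.0, 0.001]]
```

Request:
play_rows:
  commands:
    - [0.85,-0.35,3.0,0,0,0]
    - [0.85,-0.35,3.0,0,0,0]
    - [0.85,-0.35,3.0,0,0,0]
    - [0.85,-0.35,3.0,0,0,0]
    - [0.85,-0.35,3.0,0,0,0]

```text
time: 2.45
tool_pos: [0.5221, 0.0386, 0.134]
tcp_rot: [0.94, 2.998, -0.001]
wrist_force: [0.8, -0.2, -0.6]
width: -0.001
grip_force: 0.0
```

Request:
play_rows:
  commands:
    - [0.8,-0.35,3.0,0,0,0]
    - [0,0,1.3,0,0,0]
    - [0,0,0.7,0,0,0]
    - [0,0,0,0,0,0]

```text
time: 2.78
tool_pos: [0.5129, 0.0406, 0.0834]
tcp_rot: [-0.938, -2.995, 0.002]
wrist_force: [0.9, 0.6, -0.2]
width: 0.002
grip_force: 0.0
```

Run:
```python
from h import *
plan([0.516,0.0448,0.072],145,1)
print(sensors.read_state()["tool_pos"])
```

```text
dist/row mm 12.6 turn deg 0.31
[[-0.02, 0.53, 1.14, -0.003, -0.003, 0.004]]
[0.51285358 0.04060051 0.08342413]
```

Request:
play_rows:
  commands:
    - [0,0.5,0.3,0,0,0]
    - [0,0,0.5,0,0,0]
    - [0,0,0.3,0,0,0]
    - [0,0,0.2,0,0,0]
    - [0,0,0.2,0,0,0]

```text
time: 3.2
tool_pos: [0.5184, 0.046, 0.0708]
tcp_rot: [0.935, 2.998, 0.001]
wrist_force: [0.5, -0.1, 1.9]
width: -0.001
grip_force: 1.0
```

Request:
play_rows:
  commands:
    - [0,0,0.1,0,0,0]
    - [0,0,0,0,0,0]

```text
time: 3.37
tool_pos: [0.5184, 0.046, 0.0698]
tcp_rot: [0.935, 2.998, 0.001]
wrist_force: [0.7, -0.1, 2.5]
width: -0.001
grip_force: 1.3
```

Request:
play_rows:
  commands:
    - [0,0,0.15,0,0,0]
    - [0,0,0.1,0,0,0]
    - [0,0,0,0,0,0]

```text
time: 3.62
tool_pos: [0.5184, 0.046, 0.068]
tcp_rot: [0.935, 2.998, 0.001]
wrist_force: [-1.0, 0.3, 7.7]
width: -0.003
grip_force: 3.8
```

Request:
play_rows:
  commands:
    - [0,0,-1.5,0,0,0]
    - [-1.85,-0.05,0,0,0,0]
    - [-1.85,-0.05,0,0,0,0]
    - [0,0,0,0,0,0]
    - [0,0,0.8,0,0,0]

```text
time: 4.03
tool_pos: [0.549, 0.0239, 0.0748]
tcp_rot: [0.936, 2.996, 0.002]
wrist_force: [1.0, -0.1, -0.8]
width: -0.001
grip_force: 0.0
```

Request:
play_rows:
  commands:
    - [0,0,0.3,0,0,0]
    - [0,0,0.2,0,0,0]
    - [0,0,0.1,0,0,0]
    - [0,0,0.1,0,0,0]
    - [0,0,0,0,0,0]

```text
time: 4.45
tool_pos: [0.5466, 0.0243, 0.0679]
tcp_rot: [-0.934, -2.998, 0.001]
wrist_force: [-4.2, -1.6, 11.9]
width: -0.001
grip_force: 5.9
```

Request:
play_rows:
  commands:
    - [0,0,-1.5,0,0,0]
    - [-1.9,0,0,0,0,0]
    - [-1.9,0,0,0,0,0]
    - [0,0,0,0,0,0]
    - [0,0,0.8,0,0,0]

```text
time: 4.87
tool_pos: [0.5795, 0.0027, 0.0745]
tcp_rot: [0.936, 2.997, 0.001]
wrist_force: [-0.3, 0.1, 0.2]
width: -0.0
grip_force: 0.0
```

Request:
play_rows:
  commands:
    - [0,0,0.3,0,0,0]
    - [0,0,0.2,0,0,0]
    - [0,0,0.1,0,0,0]
    - [0,0,0.1,0,0,0]
    - [0,0,0,0,0,0]

```text
time: 5.28
tool_pos: [0.5774, 0.0031, 0.0679]
tcp_rot: [-0.934, -2.997, 0.001]
wrist_force: [-5.0, -0.0, 12.5]
width: -0.005
grip_force: 6.2
```

Run:
```python
from h import *
s=sensors.read_state(); p=s["tool_pos"]; print(p,s["wrist_force"],s["time"])
plan([0.42,-0.08,0.22],145,8,p+[0,0,.05],145)
```

```text
[0.57743322 0.00307362 0.0679074 ] [-5.0444177  -0.02625772 12.46968048] 5.2833
dist/row mm 25.7 turn deg 0.0
[[1.02, -1.98, -1.28, 0.0, 0.0, 0.0], [1.02, -1.98, -1.28, 0.0, 0.0, 0.0], [1.02, -1.98, -1.28, 0.0, 0.0, 0.0], [1.02, -1.98, -1.28, 0.0, 0.0, 0.0], [1.02, -1.98, -1.28, 0.0, 0.0, 0.0]]
[[1.02, -1.98, -1.28, 0.0, 0.0, 0.0], [1.02, -1.98, -1.28, 0.0, 0.0, 0.0], [1.02, -1.98, -1.28, 0.0, 0.0, 0.0]]
```

Request:
play_rows:
  commands:
    - [0,0,-2.0,0,0,0]
    - [0,0,-3.0,0,0,0]
    - [0.1,-2.95,-1.45,0,0,0]
    - [0.1,-2.95,-1.45,0,0,0]
    - [0.1,-2.95,-1.45,0,0,0]

```text
time: 5.7
tool_pos: [0.5241, -0.068, 0.16]
tcp_rot: [-0.931, -2.998, 0.0]
wrist_force: [-0.5, 0.1, -1.2]
width: -0.001
grip_force: 0.0
```

Request:
play_rows:
  commands:
    - [0.1,-2.95,-1.45,0,0,0]
    - [0.1,-2.95,-1.45,0,0,0]
    - [0.1,-2.95,-1.45,0,0,0]
    - [0.1,-2.95,-1.45,0,0,0]
    - [0,0,0,0,0,0]
  grip: 0

```text
time: 6.12
tool_pos: [0.4537, -0.1661, 0.2204]
tcp_rot: [0.939, 2.996, -0.004]
wrist_force: [0.3, 0.5, -0.0]
width: 0.707
grip_force: 0.0
```

Request:
play_rows:
  commands:
    - [0,0,0,0,0,0]
    - [0,0,0,0,0,0]

```text
time: 6.28
tool_pos: [0.4549, -0.1624, 0.2172]
tcp_rot: [-0.936, -2.997, -0.001]
wrist_force: [0.8, 0.4, -0.9]
width: 0.977
grip_force: 0.0
```

Run:
```python
from h import *
ci,im=snap("wrist"); np.savez("pics/w2",im=im,**ci)
s=sensors.read_state(); print(s["time"],s["tool_pos"],s["tcp_rot"],s["width"])
b,k=blobs(im,(125,50,40),(155,255,255),(0,0,512,384),50); print(b[:3])
c=max(cv2.findContours(k,0,2)[0],key=len)
v=cv2.cvtColor(im,cv2.COLOR_RGB2HSV)[:,:,2]; vis=im.copy(); cv2.drawContours(vis,[c],-1,(0,255,0),1); cv2.imwrite("pics/w2.png",vis[:,:,::-1])
# predicted outline if centre at c0
for c0 in([.453,-.1635],):
    t=np.linspace(0,2*np.pi,60); q=[proj(ci,[c0[0]+.027*np.cos(a),c0[1]+.027*np.sin(a),z]) for a in t for z in(0,.047)]+[proj(ci,[c0[0]+.022*np.cos(a),c0[1]+.022*np.sin(a),.06]) for a in t]
    q=np.array(q); print("pred bbox",q.min(0),q.max(0))
p=c[:,0]; print("meas bbox",p.min(0),p.max(0)); print([proj(ci,[.453+dx,-.1635+dy,.03]).round(1) for dx,dy in((0,0),(.01,0),(0,.01))])
```

```text
6.3333 [ 0.45503957 -0.16211285  0.21691313] [-9.34036919e-01 -2.99717082e+00 -1.32001059e-03] 0.9986662379773609
[(2757, array([258.89, 164.41]), [231, 133, 56, 63])]
pred bbox [227.30279464 132.13865246] [285.04372567 195.39167327]
meas bbox [231 133] [286 195]
[array([256.4, 163.9]), array([262.1, 172. ]), array([264.7, 158.2])]
```

View pics/w2.png

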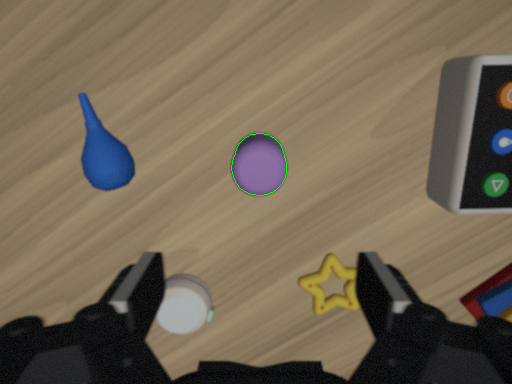

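The hood is centred beneath the TCP: its outline centre is at (259,164) against a predicted (256,164). Descending now to grasp it.

Request:
play_rows:
  commands:
    - [0,0,3.6,0,0,0]
    - [0,0,3.6,0,0,0]
    - [0,0,3.6,0,0,0]
    - [0,0,3.6,0,0,0]
    - [0,0,2.8,0,0,0]

```text
time: 6.75
tool_pos: [0.4537, -0.1609, 0.0423]
tcp_rot: [-0.931, -2.995, -0.001]
wrist_force: [-0.3, 0.6, 0.2]
width: 1.001
grip_force: 0.0
```

Request:
play_rows:
  commands:
    - [0,0,1.8,0,0,0]
    - [0,0,1.2,0,0,0]
    - [0,0,0,0,0,0]

```text
time: 7.0
tool_pos: [0.4521, -0.1604, 0.0118]
tcp_rot: [-0.93, -2.991, -0.002]
wrist_force: [-0.5, 0.3, -0.1]
width: 0.997
grip_force: 0.0
```

Request:
play_rows:
  commands:
    - [0,0,0,0,0,0]
    - [0,0,0,0,0,0]
    - [0,0,0,0,0,0]
    - [0,0,0,0,0,0]
    - [0,0,0,0,0,0]
  grip: 1
  force: 60

```text
time: 7.42
tool_pos: [0.4569, -0.1637, 0.0176]
tcp_rot: [0.935, 2.996, -0.0]
wrist_force: [0.8, 1.2, 1.6]
width: 0.628
grip_force: 63.0
```

Run:
```python
from h import *
s=sensors.read_state(); p=s["tool_pos"]; print(p,s["tcp_rot"],s["width"],s["grip_force"])
```

```text
[ 0.45690924 -0.16372218  0.01759587] [ 9.34603576e-01  2.99627944e+00 -2.37582067e-04] 0.6275643027580583 62.958969455212355
```

Request:
play_rows:
  commands:
    - [0,0,-2.0,0,0,0]
    - [0,0,-4.0,0,0,0]
    - [0,0,-4.0,0,0,0]
    - [0,0,-4.0,0,0,0]
    - [0.35,3.5,-1.5,0,0,0]

```text
time: 7.83
tool_pos: [0.4745, -0.1371, 0.1782]
tcp_rot: [0.94, 2.987, -0.005]
wrist_force: [1.7, -0.3, 0.0]
width: 0.624
grip_force: 63.1
```

Request:
play_rows:
  commands:
    - [0.35,3.5,-1.5,0,0,0]
    - [0.35,3.5,-1.5,0,0,0]
    - [0.35,3.5,-1.5,0,0,0]
    - [0.35,3.5,-1.5,0,0,0]
    - [0.35,3.0,-1.5,0,0,0]

```text
time: 8.25
tool_pos: [0.5556, 0.0192, 0.2478]
tcp_rot: [0.935, 2.998, 0.001]
wrist_force: [-0.3, -0.9, -0.1]
width: 0.619
grip_force: 63.0
```

Request:
play_rows:
  commands:
    - [0,0,0,0,0,0]
    - [0,0,0,0,0,0]
    - [0,0,0,0,0,0]

```text
time: 8.5
tool_pos: [0.5543, 0.017, 0.246]
tcp_rot: [-0.935, -2.999, 0.001]
wrist_force: [-0.2, 0.3, -0.5]
width: 0.62
grip_force: 63.1
```

Run:
```python
from h import *
for n in("wrist","side","scene"):
    ci,im=snap(n); np.savez("pics/b_"+n,im=im,**ci)
    if n=="wrist": cv2.imwrite("pics/w3.png",im[:,:,::-1])
    print(n,blobs(im,(125,50,40),(155,255,255),(0,0,512,384),40)[0][:4])
s=sensors.read_state(); print(s["time"],s["tool_pos"],s["tcp_rot"],s["width"],s["grip_force"])
```

```text
wrist [(19241, array([260.04, 273.03]), [187, 183, 146, 174]), (3576, array([411.95, 175.51]), [376, 141, 89, 80])]
side [(423, array([287.39, 163.81]), [270, 145, 33, 31])]
scene [(476, array([260.09, 159.17]), [250, 146, 21, 28]), (189, array([294.86, 179.77]), [286, 172, 19, 15])]
8.65 [0.55371998 0.01611588 0.24524106] [-9.37279020e-01 -2.99661235e+00  1.34630006e-03] 0.6247785695662667 63.0833700299263
```

View pics/w3.png

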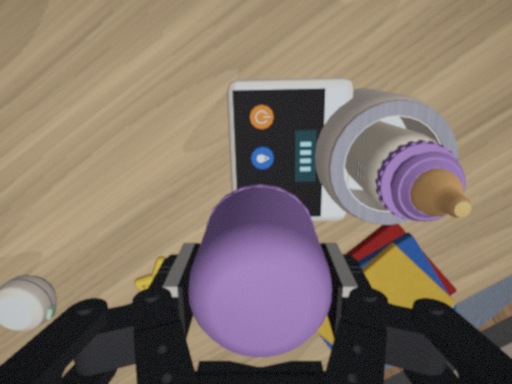

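The wrist view shows the hood held upright between the pads, its far rim at row 183. The teat tip is at (462,208) and the ring at about (412,178).

Run:
```python
from h import *
D={n:dict(np.load(f"pics/b_{n}.npz")) for n in("scene","side","wrist")}; w=D["wrist"]; w1=dict(np.load("pics/w1.npz"))
s=sensors.read_state(); p=s["tool_pos"]; R=Ro.from_rotvec(s["tcp_rot"])
# brown teat tip extreme in wrist
print("tip tri",tri([ray(w,(461,208)),ray(w1,(398,184))]),"on .215",onz(w,(461,208),.215))
b,k=blobs(w["im"],(125,50,40),(155,255,255),(375,130,470,225)); c=max(cv2.findContours(k,0,2)[0],key=len); e=cv2.fitEllipse(cv2.convexHull(c)); print(e,"ring on .160",onz(w,e[0],.160))
# predicted ring silhouette centroid check, both views: hull of lilac cylinder r .0275 z .150-.163 & barrel r .021 to .177
t=np.linspace(0,2*np.pi,90)
for ci,mb in((w1,None),(w,None)):
  im=ci["im"]; bx=(330,120,415,205) if ci is w1 else (375,130,470,225)
  _,k=blobs(im,(125,50,40),(155,255,255),bx); q=np.argwhere(k>0)[:,::-1]
  for c0 in((.608,.1145),):
    P=np.array([proj(ci,[c0[0]+.0275*np.cos(a),c0[1]+.0275*np.sin(a),z]) for a in t for z in(.149,.163)]+[proj(ci,[c0[0]+.021*np.cos(a),c0[1]+.021*np.sin(a),.177]) for a in t])
    print("ring bbox meas",q.min(0),q.max(0),"pred",P.min(0).round(1),P.max(0).round(1), "px/10mm", (proj(ci,[.618,.1145,.16])-proj(ci,[.608,.1145,.16])).round(1),(proj(ci,[.608,.1245,.16])-proj(ci,[.608,.1145,.16])).round(1))
# hood
for dx in(-.002,0,.002):
  for h in(.0156,.0176):
    X=[R.apply([dx+.027*np.cos(a),.027*np.sin(a),h-z])+p for a in t for z in(0,.047)]+[R.apply([dx+r*np.cos(a),r*np.sin(a),h-z])+p for a in t for r,z in((.0261,.0535),(.0205,.06))]
    o=[]
    for n in("wrist","scene","side"):
        P=np.array([proj(D[n],x) for x in X]); o.append((P.min(0).round(1).tolist(),P.max(0).round(1).tolist()))
    print(dx,h,o)
```

```text
tip tri [0.61128049 0.11630008 0.20754438] on .215 [0.60629304 0.1141501  0.215     ]
((420.0760192871094, 181.11801147460938), (80.38565826416016, 88.50930786132812), 77.83009338378906) ring on .160 [0.60820012 0.11588415 0.16      ]
ring bbox meas [336 129] [408 199] pred [333.9 128.5] [407.6 199. ] px/10mm [ 6. 10.] [11.1 -7. ]
ring bbox meas [376 141] [464 220] pred [373.2 139.7] [462.9 220.5] px/10mm [ 6.5 11.3] [13.1 -8. ]
-0.002 0.0156 [([180.5, 194.1], [325.3, 370.7]), ([250.6, 145.3], [271.2, 174.1]), ([269.6, 143.1], [293.5, 176.1])]
-0.002 0.0176 [([181.7, 192.8], [324.3, 366.3]), ([250.6, 145.9], [271.2, 174.7]), ([269.6, 143.9], [293.4, 176.8])]
0 0.0156 [([180.1, 190.2], [325.6, 366.2]), ([250.4, 144.9], [271.0, 173.6]), ([268.9, 142.9], [292.7, 175.8])]
0 0.0176 [([181.3, 188.9], [324.6, 361.9]), ([250.4, 145.5], [270.9, 174.3]), ([268.9, 143.7], [292.6, 176.5])]
0.002 0.0156 [([179.7, 186.2], [326.0, 361.8]), ([250.2, 144.5], [270.7, 173.2]), ([268.1, 142.7], [291.9, 175.6])]
0.002 0.0176 [([181.0, 185.0], [324.9, 357.5]), ([250.2, 145.2], [270.7, 173.8]), ([268.1, 143.5], [291.8, 176.3])]
```

Run:
```python
from h import *
from scipy.optimize import least_squares
w=dict(np.load("pics/b_wrist.npz")); K=w["mtx"]; t=np.linspace(0,2*np.pi,90)
A=np.array([[0,1,0],[-.953,0,-.302],[-.302,0,.953]]); c0=np.array([.0787,0,-.1421])   # tool->cam
s=sensors.read_state(); print(w["R"]@Ro.from_rotvec(s["tcp_rot"]).as_matrix().round(3))
pr=lambda X:(lambda q:q[:,:2]/q[:,2:])((K@(A@(np.array(X)-c0).T)).T)
cyl=lambda x,y,prof:[[x+r*np.cos(a),y+r*np.sin(a),z] for a in t for r,z in prof]
bb=lambda P:np.r_[P.min(0),P.max(0)]
def fit(meas,prof,x0): 
    r=least_squares(lambda v:bb(pr(cyl(v[0],v[1],prof)))-meas,x0); return r.x,r.fun.round(1)
h=.0170
hd,res=fit(np.array([187,183,332.5,356.5]),[(.027,h),(.027,h-.047),(.0205,h-.06)],[0,0]); print("hood",hd,res)
zt=s["tool_pos"][2]
for dz in(-.002,0,.002):
    b,res=fit(np.array([376,141,464.5,220.5]),[(.0275,zt+dz-.149),(.0275,zt+dz-.163),(.021,zt+dz-.177)],[0,.1]); print("ring",b,res,"shift",b-hd)
print(s["tool_pos"], "axis world est tool shift",down(145).inv().apply(np.array([.608,.1145,0])-s["tool_pos"]))
```

```text
[[ 1.89469374e-03  1.00029041e+00  5.67279472e-04]
 [-9.53824193e-01  2.02037847e-03 -3.01857555e-01]
 [-3.01331742e-01 -1.02351919e-04  9.53354968e-01]]
hood [5.55775076e-03 8.94235504e-06] [ 0.8 -0.5 -0.8  0.3]
ring [0.0131922  0.10970289] [-1.3 -1.   1.2  1.2] shift [0.00763445 0.10969395]
ring [0.01264877 0.11070488] [-0.9 -0.7  0.8  0.8] shift [0.00709102 0.11069594]
ring [0.0121049  0.11170635] [-0.5 -0.3  0.4  0.4] shift [0.00654715 0.1116974 ]
[0.55371998 0.01611588 0.24524106] axis world est tool shift [0.01196723 0.11172529 0.24524106]
```

Request:
play_rows:
  commands:
    - [0.2,2.8,-0.2,0,0,0]
    - [0.2,2.8,-0.2,0,0,0]
    - [0.2,2.8,0,0,0,0]
    - [0.1,2.7,0,0,0,0]
    - [0,0,0,0,0,0]

```text
time: 9.07
tool_pos: [0.6137, 0.1148, 0.2494]
tcp_rot: [-0.934, -2.999, -0.003]
wrist_force: [0.6, -0.5, -1.1]
width: 0.621
grip_force: 63.2
```

Request:
play_rows:
  commands:
    - [0,0,0,0,0,0]
    - [0,0,0,0,0,0]

```text
time: 9.23
tool_pos: [0.6115, 0.1113, 0.2494]
tcp_rot: [-0.936, -2.997, 0.002]
wrist_force: [-0.7, 0.0, 0.3]
width: 0.624
grip_force: 63.2
```

```bash
cat > chk.py <<'E'
from h import *
a=[]
for n,(x0,y0,x1,y1) in(("scene",(265,110,325,215)),("side",(260,95,330,195))):
    ci,im=snap(n); np.savez("pics/d_"+n,im=im,**ci)
    b,k=blobs(im,(125,50,40),(155,255,255),(0,60,512,220),15); print(n,b[:3])
    a.append(cv2.resize(im[y0:y1,x0:x1],None,fx=5,fy=5,interpolation=cv2.INTER_CUBIC))
    for y in range(y0,y1,3):
        xs=np.flatnonzero(k[y,x0:x1]); 
        if len(xs): print(y,xs[0]+x0,xs[-1]+x0,end=" | ")
    print()
H=max(i.shape[0] for i in a); a=[np.pad(i,((0,H-i.shape[0]),(0,0),(0,0))) for i in a]
cv2.imwrite("pics/d1.png",np.hstack(a)[:,:,::-1])
P=[sensors.read_state() for _ in range(1)][0]; print(P["time"],P["tool_pos"],P["tcp_rot"],P["wrist_force"])
E
python3 chk.py
```

```text
scene [(438, array([298.4, 150.4]), [288, 137, 21, 27]), (189, array([294.86, 179.77]), [286, 172, 19, 15])]
137 294 299 | 140 292 306 | 143 290 308 | 146 291 308 | 149 291 307 | 152 291 307 | 155 290 306 | 158 288 306 | 161 289 305 | 173 288 302 | 176 287 303 | 179 286 304 | 182 286 303 | 185 291 300 | 
side [(247, array([298.95, 137.64]), [286, 122, 20, 29]), (184, array([292.32, 168.68]), [283, 162, 20, 13])]
122 300 302 | 125 298 304 | 128 298 305 | 131 297 304 | 134 298 304 | 137 298 304 | 140 297 304 | 143 297 304 | 146 286 303 | 149 290 300 | 164 285 300 | 167 283 302 | 170 283 301 | 173 286 299 | 
9.3333 [0.6115439  0.11112547 0.24988396] [-9.37549831e-01 -2.99757008e+00  1.17222780e-03] [-0.42205046  0.58641041 -0.52378278]
```

View pics/d1.png

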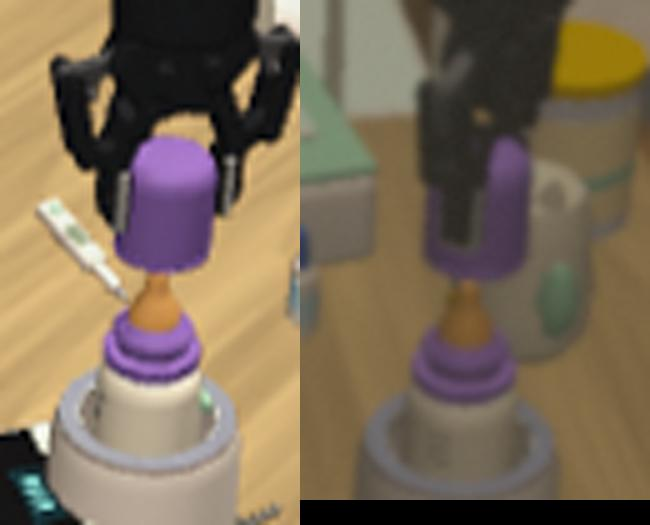

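The crops show the hood held upright just above the teat in both views, roughly coaxial with it. Next I'll quantify the lateral offset against the bottle's axis.

Run:
```python
from h import *
t=np.linspace(0,2*np.pi,120)
D={n:dict(np.load(f"pics/d_{n}.npz")) for n in("scene","side")}
def sub(im,y0,y1,xa,xb):  # subpixel left/right edge midpoints from saturation-like lilac weight
    m=cv2.inRange(cv2.cvtColor(cv2.resize(im,None,fx=4,fy=4,interpolation=cv2.INTER_CUBIC),cv2.COLOR_RGB2HSV),(125,50,40),(155,255,255))
    o=[]
    for y in range(y0*4,y1*4):
        xs=np.flatnonzero(m[y,xa*4:xb*4]); 
        if len(xs)>8:o.append((y/4,(xs[0]/4+xa-.375),(xs[-1]/4+xa-.375)))
    return np.array(o)
for n,hr,rr,xa,xb in(("scene",(154,163),(176,184),280,315),("side",(142,150),(165,172),275,312)):
    ci=D[n]; im=ci["im"]; H=sub(im,*hr,xa,xb); G=sub(im,*rr,xa,xb)
    print(n,"hood bbox",H[:,1].min(),H[:,2].max(),"ring bbox",G[:,1].min(),G[:,2].max())
    cyl=lambda c,r,z:np.array([proj(ci,[c[0]+r*np.cos(a),c[1]+r*np.sin(a),z]) for a in t])
    c=(.608,.1145)
    for zr in(.229,.233): h=cyl(c,.027,zr); print(" pred coaxial hood",zr,h[:,0].min().round(2),h[:,0].max().round(2),"bottom row",h[:,1].max().round(1))
    g=cyl(c,.0275,.163); print(" pred ring",g[:,0].min().round(2),g[:,0].max().round(2)); print(" hood lowest row meas",blobs(im,(125,50,40),(155,255,255),(270,100,320,165))[0][0][2])
    print(" du per 10mm x,y",[(proj(ci,[c[0]+a,c[1]+b,.23])-proj(ci,[*c,.23])).round(2) for a,b in((.01,0),(0,.01))])
```

```text
scene hood bbox 287.625 306.625 ring bbox 285.375 304.375
 pred coaxial hood 0.229 287.74 307.13 bottom row 164.9
 pred coaxial hood 0.233 287.82 307.25 bottom row 163.7
 pred ring 286.31 305.46
 hood lowest row meas [288, 137, 21, 27]
 du per 10mm x,y [array([2.98, 1.28]), array([ 2.01, -1.55])]
side hood bbox 285.375 303.875 ring bbox 282.625 302.375
 pred coaxial hood 0.229 283.27 304.15 bottom row 151.6
 pred coaxial hood 0.233 283.33 304.26 bottom row 150.2
 pred ring 282.14 302.61
 hood lowest row meas [286, 122, 20, 29]
 du per 10mm x,y [array([ 3.77, -0.29]), array([-0.82, -2.02])]
```

Request:
play_rows:
  commands:
    - [0.16,-0.1,0,0,0,0]
    - [0,0,1.2,0,0,0]
    - [0,0,1.2,0,0,0]
    - [0,0,1.2,0,0,0]
    - [0,0,1.0,0,0,0]

```text
time: 9.75
tool_pos: [0.6092, 0.1122, 0.2017]
tcp_rot: [-0.935, -2.997, 0.002]
wrist_force: [0.1, 0.1, -0.4]
width: 0.623
grip_force: 63.2
```

Request:
play_rows:
  commands:
    - [0,0,0,0,0,0]
    - [0,0,0,0,0,0]

```text
time: 9.92
tool_pos: [0.6093, 0.1125, 0.2023]
tcp_rot: [-0.935, -2.996, 0.002]
wrist_force: [0.3, 0.4, 0.4]
width: 0.623
grip_force: 63.2
```

```bash
python3 chk.py
```

```text
scene [(573, array([296.21, 168.76]), [286, 151, 21, 36])]
152 292 301 | 155 290 305 | 158 289 306 | 161 290 306 | 164 289 305 | 167 289 304 | 170 287 304 | 173 287 304 | 176 287 303 | 179 286 304 | 182 286 303 | 185 291 300 | 
side [(410, array([295.09, 160.06]), [283, 138, 21, 37])]
140 297 302 | 143 296 303 | 146 296 303 | 149 296 302 | 152 296 302 | 155 296 302 | 158 295 302 | 161 285 301 | 164 285 300 | 167 283 302 | 170 283 302 | 173 286 299 | 
10.0167 [0.61060578 0.11267136 0.20435326] [9.35425594e-01 2.99893435e+00 6.38709566e-05] [-0.33476749 -0.4485568  -0.570032  ]
```

View pics/d1.png

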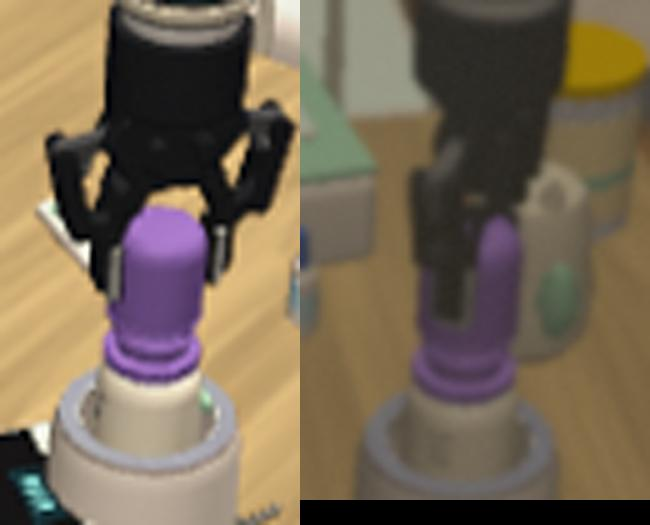

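The hood now sits over the teat, coaxial with the ring in both views, and there's no contact force. Pressing down in steps from here.

Request:
play_rows:
  commands:
    - [0,0,0.3,0,0,0]
    - [0,0,0.2,0,0,0]
    - [0,0,0.2,0,0,0]
    - [0,0,0,0,0,0]

```text
time: 10.35
tool_pos: [0.6102, 0.1126, 0.197]
tcp_rot: [-0.935, -2.999, 0.0]
wrist_force: [0.4, 0.4, -0.7]
width: 0.622
grip_force: 63.2
```

Request:
play_rows:
  commands:
    - [0,0,0.1,0,0,0]
    - [0,0,0.1,0,0,0]
    - [0,0,0.1,0,0,0]
    - [0,0,0,0,0,0]

```text
time: 10.68
tool_pos: [0.6103, 0.1125, 0.1946]
tcp_rot: [-0.936, -2.999, 0.0]
wrist_force: [-1.2, 0.3, 1.7]
width: 0.625
grip_force: 63.6
```

Request:
play_rows:
  commands:
    - [0,0,0.1,0,0,0]
    - [0,0,0.1,0,0,0]
    - [0,0,0,0,0,0]

```text
time: 10.93
tool_pos: [0.6106, 0.1124, 0.1941]
tcp_rot: [0.935, 2.998, 0.0]
wrist_force: [-3.5, -0.7, 7.8]
width: 0.625
grip_force: 64.1
```

Request:
play_rows:
  commands:
    - [0,0,0.1,0,0,0]
    - [0,0,0.1,0,0,0]
    - [0,0,0,0,0,0]

```text
time: 11.18
tool_pos: [0.611, 0.1125, 0.1931]
tcp_rot: [0.935, 2.997, 0.001]
wrist_force: [-4.1, -1.3, 10.2]
width: 0.622
grip_force: 64.3
```

Request:
play_rows:
  commands:
    - [0,0,0.1,0,0,0]
    - [0,0,0.1,0,0,0]
    - [0,0,0,0,0,0]

```text
time: 11.43
tool_pos: [0.6108, 0.1125, 0.1904]
tcp_rot: [0.935, 2.997, 0.001]
wrist_force: [-2.2, -0.7, 6.2]
width: 0.619
grip_force: 63.8
```

Request:
play_rows:
  commands:
    - [0.04,-0.03,0.1,0,0,0]
    - [0,0,0.1,0,0,0]
    - [0,0,0.1,0,0,0]
    - [0,0,0,0,0,0]

```text
time: 11.77
tool_pos: [0.6098, 0.1126, 0.1848]
tcp_rot: [0.936, 2.999, 0.0]
wrist_force: [0.2, -0.6, -3.5]
width: 0.622
grip_force: 63.3
```

Request:
play_rows:
  commands:
    - [0,0,0.1,0,0,0]
    - [0,0,0.1,0,0,0]
    - [0,0,0.1,0,0,0]
    - [0,0,0,0,0,0]

```text
time: 12.1
tool_pos: [0.6097, 0.1126, 0.1818]
tcp_rot: [-0.935, -2.998, 0.0]
wrist_force: [-0.2, -1.0, -0.7]
width: 0.622
grip_force: 63.5
```

Request:
play_rows:
  commands:
    - [0,0,0.1,0,0,0]
    - [0,0,0.1,0,0,0]
    - [0,0,0,0,0,0]

```text
time: 12.35
tool_pos: [0.61, 0.1126, 0.1806]
tcp_rot: [0.936, 2.999, 0.0]
wrist_force: [-1.2, 0.3, 1.1]
width: 0.625
grip_force: 63.9
```

Clicked; now about 3 mm above home. Pushing on.

Request:
play_rows:
  commands:
    - [0,0,0.1,0,0,0]
    - [0,0,0.1,0,0,0]
    - [0,0,0,0,0,0]

```text
time: 12.6
tool_pos: [0.61, 0.1127, 0.1806]
tcp_rot: [0.935, 2.998, 0.001]
wrist_force: [-5.0, -0.6, 9.5]
width: 0.622
grip_force: 64.7
```

Request:
play_rows:
  commands:
    - [0,0,0.1,0,0,0]
    - [0,0,0,0,0,0]

```text
time: 12.77
tool_pos: [0.6101, 0.1126, 0.1806]
tcp_rot: [0.935, 2.998, 0.001]
wrist_force: [-6.4, -1.0, 13.2]
width: 0.621
grip_force: 65.1
```

```bash
python3 chk.py
python3 - <<'E'
from h import *
t=np.linspace(0,2*np.pi,120); D={n:dict(np.load(f"pics/d_{n}.npz")) for n in("scene","side")}
for z in(0,.003,.015,.023):
  for n in D:
    X=[[.608+r*np.cos(a),.1135+r*np.sin(a),.163+z+h] for a in t for r,h in((.027,.047),(.0261,.0535),(.0205,.06))]
    P=np.array([proj(D[n],x) for x in X]); print(z,n,"top row",P[:,1].min().round(1),end=" ; ")
  print()
E
```

```text
scene [(459, array([296.22, 172.04]), [286, 158, 21, 29])]
158 292 299 | 161 290 304 | 164 289 305 | 167 289 305 | 170 289 305 | 173 289 304 | 176 288 304 | 179 286 304 | 182 286 303 | 185 291 300 | 
side [(268, array([295.85, 162.57]), [284, 146, 19, 29])]
146 298 300 | 149 296 302 | 152 295 302 | 155 295 302 | 158 295 301 | 161 295 301 | 164 295 301 | 167 284 301 | 170 284 301 | 173 286 299 | 
12.8667 [0.61007128 0.11265073 0.18056279] [9.35108648e-01 2.99794710e+00 7.99641526e-04] [-6.0970344  -0.48833602 14.02094203]
0 scene top row 157.2 ; 0 side top row 143.9 ; 
0.003 scene top row 156.3 ; 0.003 side top row 142.9 ; 
0.015 scene top row 152.7 ; 0.015 side top row 139.0 ; 
0.023 scene top row 150.3 ; 0.023 side top row 136.3 ;
```

View pics/d1.png

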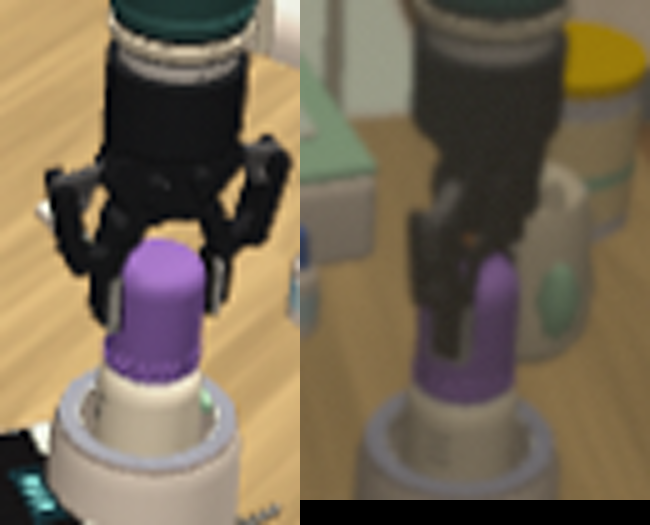

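The rim sits flush on the ledge in both views. The hood top has dropped 7 rows, which matches the roughly 23 mm expected, and the hand is holding about 14 N. Handing in.

```bash
python3 -c "
from h import *
print(order.finish_job())"
```

```text
the job is handed in; nothing more can be done
None
```

I pressed power, milk and start fully down in that order, then clicked the hood over the ring and pushed it flush on the ledge. The job was handed in with the hand still pressing it at about 14 N, and nothing else on the nightstand was touched; the hand-in gave no verdict back.

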